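# Roll the stray cradle roller onto its scribed line

### The arm

A 6-joint arm with a two-finger parallel gripper is mounted at the origin on the work surface. World frame = base frame: x ahead of the robot, y to its left, z up, the work surface at z = 0. Lengths are in m, angles in degrees, forces in N, time in s.
With the tool pointing down it reaches from about 0.35 to 0.725 m from the base axis. Payload 6 kg.
Tool frame: the origin (TCP) lies between the finger pads; the fingertips stand 8 mm ahead of it and the grasp point (between the pads) lies 11 mm behind it; z points along the fingers, y is the line along which they close (so a half turn about z gives the same grasp; the last joint's range is limited). The gripper opens to 85 mm and grips with 20 to 120 N. Pads are 22 mm wide; open, the fingers measure 114 mm over their backs; the gripper's body (76 mm by 85 mm) begins 54 mm behind the grasp point. The pads swing forward as they close: fully open they stand 13 mm farther back than shut.
Start: joints at [-51.813, 2.303, 4.859, 0, -92.561, -19.12], TCP at [0.196, -0.567, 0.239] pointing down, gripper open.
Joint ranges: [-146.85, 146.85], [-73.84, 115.35], [-62.03, 85.46], [-188.31, 113.3], [-161.28, -10.13], [-171.36, 171.36]. Speed limits (degrees/s): [147.25, 147.25, 172.46, 180, 180, 180].

### API

Orientations are given as [roll, pitch, yaw] about the fixed x, y, z axes, in that order (R = Rz(yaw) Ry(pitch) Rx(roll)).
In Python, from workcell import r, imaging, ticket gives the robot as it stands.
- The arm moves only by the tool step_arm, never from a script. Its argument "commands" is one flat list of numbers, 5 for each row, row after row: the finger opening in mm, from 0 to 85.4, then the shift along the tool's x, y, z in mm, then the turn about the tool's z in rad. A call has 1 to 5 rows; each row shifts and turns the commanded pose from where the row before left it, along the tool's axes as they then stand; what a row does not reach is not made up. A row lasts 1/8 s, in which the tool goes at most 62.5 mm and 10.7 degrees, less where a joint would pass 70% of its speed; a pose out of reach is approached as far as the arm can. A call with a gripper value outside its range is refused whole. The fingers move at their own pace and stop on an object; "force" is the grip in N (left out, the last holds). Time passes only in rows, so rows that do not move let the fingers close. It gives the time, the measured TCP pose, the force, the opening and the grip force at its end, in the units of the state.
- r.state(): the state, without advancing time (a new reading comes with each control period).
- imaging.snapshot(name): name is "scene" or "top" or "wrist"; returns a dict with "image" (420x560x3 uint8, blue, green, red), "K" (3x3 intrinsics, pixels), "world_from_camera" (4x4, takes a point from camera to world coordinates); the wrist camera has in their place "tool_from_camera" (4x4, takes a point from camera to tool coordinates, whose origin is the TCP and whose axes are the flange's). Camera axes: x right, y down, z forward; pixel columns grow to the right and rows downward; lengths in m; the calibration is good to about 2 mm. The wrist camera is an equidistant fisheye: a pixel r from the principal point sees the ray r / f radians off the axis. A picture is of the moment at which its call begins: read the wrist's pose just before it. There is no depth.
- ticket.job_done(): hands the job in; it is judged then, once.
The state is a dict: "t": time; "joint_positions": joint angles; "dq": joint speeds; "effort": joint torques, N m; "tool_pos": TCP position; "eef_rot": TCP orientation; "contact_force": force on the tool from outside, world axes, zero at the start; "ft_torque": the same for the moment, N m; "width": finger opening in m; "grasp_force": force on a finger pad.
Only numpy, scipy, OpenCV 4.12 (cv2) and the standard library are available. Lean on these libraries where they do the work, as an engineer would, in place of code of your own. Each camera call takes 0.05 s, during which the arm holds its last target. There are 200 camera calls.

### The job

Two loose steel rollers on the dark marking-out plate make the cradle for checking a grinding wheel; one already lies on its scribed line, the other has been left off to the side. Push sideways across the top of the stray roller with the fingertips to roll it onto the empty scribed line, so that it lies along the line, between the line's end ticks, and stays there when you let go. Do not lift or carry it, and leave the roller that is already in place and everything else where it is.

Things in the scene. Friction and masses are not known exactly. Their poses are not given: they have to be found in the camera images.
- plate: fixed dark steel marking-out plate, 280 mm (its x) by 400 mm (its y) by 20 mm thick, flat on the bench; origin at the centre of its underside, z up, so its top is at z = 20 mm. Two thin white scribed lines, 190 mm long and 100 mm apart, run along its x axis, each with a short cross tick at both ends.
- empty_line (a point): middle of the empty scribed line, on the plate's top face, 50 mm to the +y side of the plate's middle; x runs along the line, y across it, z up. The stray roller starts 60 to 100 mm away on the +y side of it.
- taken_line (a point): middle of the other scribed line, 50 mm to the -y side of the plate's middle, on which the set roller already lies; same axes.
- stray_roller: the roller to roll: steel, 36 mm diameter, 130 mm long, dark band near each end, about 0.5 kg, lying on the plate; origin at its centre, on its axis (18 mm above the plate; top: 36 mm). x runs along its axis; y and z turn as it rolls. Starts within 3 degrees of parallel to the line and keeps its heading as it rolls. Stops within a few mm when let go; a tip that does not slip on its top moves twice as far as its centre.
- set_roller: an identical roller already lying on the taken line; origin and axes alike. To be left alone.
- brass_slug: a small brass cylinder 24 mm across and 35 mm high, standing on the plate near its far edge; bystander, to be left alone; origin at the middle of its underside.
- v_block: a steel V-block 30 x 45 x 32 mm, standing on the plate near its edge on the robot's side; bystander, to be left alone; origin at the middle of its underside.
- oil_bottle: a clear bottle 56 mm across and 140 mm high with a red cap, standing on the bench beyond the plate's +y edge; bystander, to be left alone; origin at the middle of its underside.
- paste_jar: a clear jar with a black lid, 50 mm across and 45 mm high, on the bench beside the bottle; bystander, to be left alone; origin at the middle of its underside.
- mug: a blue mug 76 mm across and 85 mm high, on the bench beyond the plate's -y edge; bystander, to be left alone; origin at the middle of its underside.
- wrench: a steel wrench lying on the bench beyond the plate's far edge; bystander, to be left alone; origin at its underside, handle towards its -x.
- screwdriver: a screwdriver lying on the bench between robot and plate; bystander, to be left alone; origin at its underside, handle towards its -x.
Not all that is in view belongs to the job. What is shaped like the stray_roller but green is not meant.

How it is judged:
By the outcome, as a careful person would: the job done as asked, in the order asked, and still so for the second after the job is handed in, with the robot touching nothing.
It also fails if it takes over 51 s, if anything falls off the work surface, if the arm or the gripper's body presses on something with over 40 N, if the wrist force passes 120 N, or if a joint passes its speed limit or range.

## Working session

There is one attempt and no reset: what is moved stays moved. The work goes in short steps, Python scripts to look and compute and a tool call to move; the robot and the scene stay as the last step left them, time stands still between calls to the robot, and variables do not carry over. Pictures are saved under pics/ and viewed, at most 10 in all, crops included, and the job is handed in when it is done.

Besides the shell and the picture viewer there is one more tool, called by a JSON object that holds its "name" and its "arguments". step_arm: Moves the arm, as the interface text tells. Its arguments: {"type":"object","properties":{"commands":{"type":"array"},"force":{"type":"number"}},"required":["commands"]}

```bash
mkdir -p pics
python3 - <<'E'
from workcell import r,imaging
import cv2,pickle
d={}
for n in("scene","top"):
    s=imaging.snapshot(n);d[n]=s;cv2.imwrite(f"pics/{n}0.png",s["image"]);print(s["K"],s["world_from_camera"])
pickle.dump(d,open("d.pkl","wb"))
print(r.state())
E
```

```text
[[538.99716365   0.         279.39190966]
 [  0.         538.99716365 210.79823351]
 [  0.           0.           1.        ]] [[ 0.81453753  0.45371674 -0.36148268  0.96987963]
 [ 0.58006677 -0.64470029  0.49787958 -0.56664453]
 [-0.00715169 -0.61522569 -0.78831859  0.96953691]
 [ 0.          0.          0.          1.        ]]
[[532.86389258   0.         274.04890362]
 [  0.         532.86389258 205.58732758]
 [  0.           0.           1.        ]] [[ 0.01371704 -0.9988363   0.04623731  0.52533591]
 [-0.99988558 -0.013997   -0.00573656  0.0122558 ]
 [ 0.00637707 -0.04615333 -0.99891401  1.17003827]
 [ 0.          0.          0.          1.        ]]
{'t': 0.1, 'joint_positions': array([-5.18112238e+01,  2.33624755e+00,  4.80888266e+00, -2.17334194e-02,
       -9.25621428e+01, -1.91225235e+01]), 'dq': array([-0.06903861, -0.07499277,  0.19613529,  0.087102  ,  0.0208699 ,
        0.01405979]), 'effort': array([-5.25550349e-03, -3.69346225e+01,  3.48280442e+01,  6.95177212e+00,
       -4.52377732e-03,  1.28683104e-05]), 'tool_pos': array([ 0.19599756, -0.56679152,  0.2383822 ]), 'eef_rot': array([ 1.79908318e+02, -8.80664876e-03, -1.60932786e+02]), 'contact_force': array([-0.0925906 , -0.07347267,  0.13241729]), 'ft_torque': array([ 0.00378814,  0.00260614, -0.00658888]), 'grasp_force': 0.0, 'width': 0.08528099199202431}
```

View pics/top0.png

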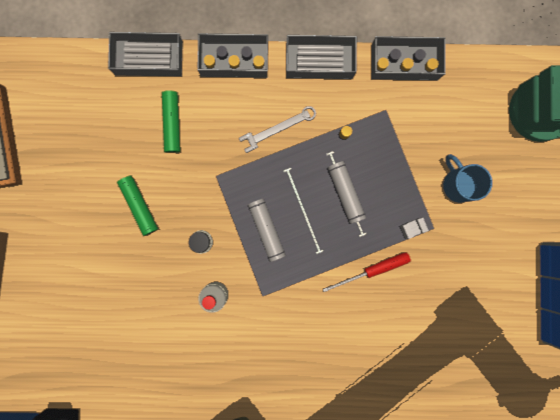

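View pics/scene0.png

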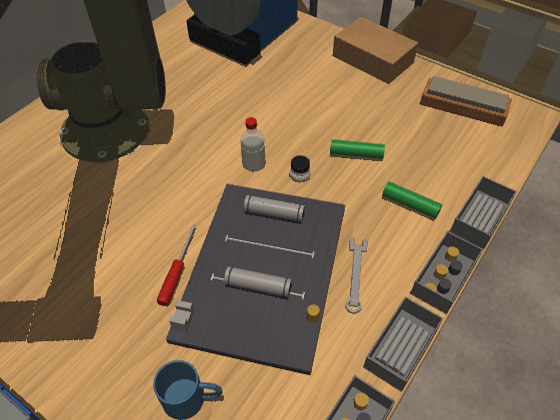

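Candidates in the top view: the grey roller at (266,229) with no line under it, which is the stray. The grey one at (346,192) lies on a line, so it is the set roller. The green ones at (171,122) and (137,205) are decoys. The empty line runs (289,170) to (320,252). Next, a close crop.

Run:
```python
import cv2,pickle
i=pickle.load(open("d.pkl","rb"))["top"]["image"]
cv2.imwrite("pics/c1.png",cv2.resize(i[155:275,225:385],None,fx=5,fy=5,interpolation=cv2.INTER_CUBIC))
```

```text
(no output)
```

View pics/c1.png

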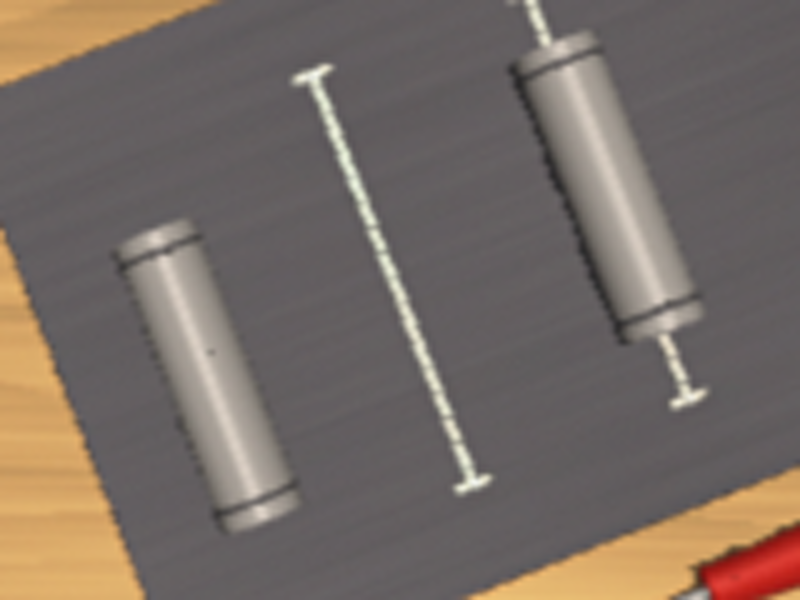

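```bash
cat > h.py <<'E'
import numpy as np
def ray(s,u,v,z):
    T=np.array(s["world_from_camera"]);d=T[:3,:3]@np.linalg.solve(s["K"],[u,v,1]);o=T[:3,3]
    return o+d*(z-o[2])/d[2]
def crop(s,p,z,o=(225,155),k=5): return ray(s,o[0]+(p[0]+.5)/k-.5,o[1]+(p[1]+.5)/k-.5,z)
def rep(s,L1,L2,a,b,**k):
    L1,L2=crop(s,L1,.02,**k),crop(s,L2,.02,**k);a,b=crop(s,a,.038,**k),crop(s,b,.038,**k)
    x=(L1-L2)/np.linalg.norm(L1-L2);y=np.array([-x[1],x[0],0]);m=(L1+L2)/2;c=(a+b)/2
    h=lambda v:np.degrees(np.arctan2(v[1],v[0]))
    print("line mid",m,"len",np.linalg.norm(L1-L2),"hd",h(x));print("roller",c,"len",np.linalg.norm(a-b),"hd",h(a-b))
    print("offset along,across mm",(c-m)@x*1e3,(c-m)@y*1e3)
E
python3 - <<'E'
import pickle;from h import *
s=pickle.load(open("d.pkl","rb"))["top"]
rep(s,(314,76),(473,484),(159,236),(260,519))
E
```

```text
line mid [ 0.56890762 -0.05756778  0.02      ] len 0.18913934700316398 hd 21.947628217685732
roller [0.52558201 0.02111023 0.038     ] len 0.1274344644629695 hd 20.478098662698557
offset along,across mm -10.779015593255469 89.16921955057683
```

{"name": "step_arm", "arguments": {"commands": [0,0,0,0,-0.025,0,-34.3,29.7,0,0,0,-34.3,29.7,0,0,0,-34.3,29.7,0,0,0,-34.3,29.7,0,0], "force": 30}}

```text
t: 0.72
tool_pos: [0.2833, -0.4064, 0.2391]
eef_rot: [180.0, 0.0, -159.5]
contact_force: [1.0, 0.5, 1.2]
width: 0.0001
grasp_force: 0.0
```

{"name": "step_arm", "arguments": {"commands": [0,-34.3,29.7,0,0,0,-34.3,29.7,0,0,0,-34.3,29.7,0,0,0,-34.3,29.7,0,0,0,-34.3,29.7,0,0]}}

```text
t: 1.35
tool_pos: [0.392, -0.2071, 0.2393]
eef_rot: [180.0, 0.0, -159.4]
contact_force: [0.5, 0.1, -0.3]
width: -0.0002
grasp_force: 0.0
```

{"name": "step_arm", "arguments": {"commands": [0,-34.3,29.7,0,0,0,-34.3,29.7,0,0,0,-34.3,29.7,0,0,0,-34.3,29.7,0,0,0,-34.3,29.7,0,0]}}

```text
t: 1.98
tool_pos: [0.5007, -0.0079, 0.2394]
eef_rot: [180.0, 0.0, -159.4]
contact_force: [0.6, -0.4, 0.0]
width: 0.0002
grasp_force: 0.0
```

{"name": "step_arm", "arguments": {"commands": [0,-34.3,29.7,0,0,0,0,0,0,0,0,0,0,0,0]}}

```text
t: 2.35
tool_pos: [0.5218, 0.0303, 0.2391]
eef_rot: [-180.0, -0.0, -159.5]
contact_force: [0.3, 0.2, -0.5]
width: 0.0001
grasp_force: 0.0
```

{"name": "step_arm", "arguments": {"commands": [0,0,0,42,0,0,0,0,42,0,0,0,0,42,0,0,0,0,37,0,0,0,0,0,0]}}

```text
t: 2.98
tool_pos: [0.5199, 0.029, 0.0738]
eef_rot: [180.0, -0.3, -159.6]
contact_force: [0.9, 0.9, -0.2]
width: -0.0006
grasp_force: 0.0
```

Run:
```python
from workcell import r,imaging
import cv2,numpy as np
print(r.state()["tool_pos"])
s=imaging.snapshot("wrist");t=imaging.snapshot("scene")["image"][160:300,200:360]
print(s["tool_from_camera"])
cv2.imwrite("pics/w1.png",np.vstack([s["image"],cv2.resize(t,(560,180+0),interpolation=cv2.INTER_CUBIC)]))
cv2.imwrite("pics/w1.png",np.hstack([cv2.resize(s["image"],(400,300)),cv2.resize(t,(400,350),interpolation=cv2.INTER_CUBIC)[:300]]))
```

```text
[0.51988639 0.02897238 0.07384384]
[[-2.18854919e-03 -9.64030601e-01 -2.65782263e-01  6.77057494e-02]
 [ 9.99996517e-01 -1.71780871e-03 -2.00360023e-03  1.77332129e-05]
 [ 1.47496885e-03 -2.65785722e-01  9.64031003e-01 -1.34515750e-01]
 [ 0.00000000e+00  0.00000000e+00  0.00000000e+00  1.00000000e+00]]
```

View pics/w1.png

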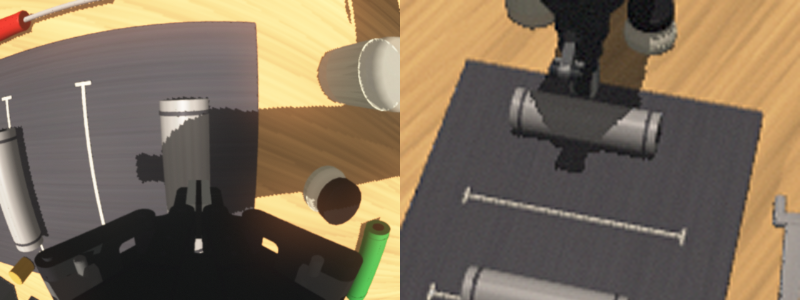

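The wrist view shows the fingertips at (200,190), just to the +y side of the roller's axis at (185,150). This matches the plan, so I lower until they touch.

{"name": "step_arm", "arguments": {"commands": [0,0,0,5,0,0,0,0,4,0,0,0,0,0,0]}}

```text
t: 3.45
tool_pos: [0.5219, 0.0304, 0.0673]
eef_rot: [180.0, -0.0, -159.5]
contact_force: [-0.4, -0.9, -1.2]
width: 0.0001
grasp_force: 0.0
```

{"name": "step_arm", "arguments": {"commands": [0,0,0,1,0,0,0,0,0,0]}}

```text
t: 3.7
tool_pos: [0.5219, 0.0305, 0.0663]
eef_rot: [180.0, -0.0, -159.5]
contact_force: [0.8, -0.1, 0.1]
width: 0.0002
grasp_force: 0.0
```

{"name": "step_arm", "arguments": {"commands": [0,0,0,1,0,0,0,0,0,0]}}

```text
t: 3.95
tool_pos: [0.5219, 0.0304, 0.0652]
eef_rot: [180.0, -0.0, -159.5]
contact_force: [-0.5, 0.3, 0.8]
width: 0.0001
grasp_force: 0.0
```

{"name": "step_arm", "arguments": {"commands": [0,0,0,1,0,0,0,0,0,0]}}

```text
t: 4.2
tool_pos: [0.5218, 0.0304, 0.0642]
eef_rot: [180.0, -0.0, -159.5]
contact_force: [0.1, -0.2, 0.4]
width: 0.0001
grasp_force: 0.0
```

{"name": "step_arm", "arguments": {"commands": [0,0,0,0.5,0,0,0,0,0,0]}}

```text
t: 4.45
tool_pos: [0.522, 0.0304, 0.0639]
eef_rot: [180.0, 0.0, -159.5]
contact_force: [0.0, 0.4, -0.1]
width: -0.0002
grasp_force: 0.1
```

{"name": "step_arm", "arguments": {"commands": [0,0,0,0.5,0,0,0,-4,0,0,0,0,0,0,0]}}

```text
t: 4.82
tool_pos: [0.5237, 0.0263, 0.0639]
eef_rot: [-180.0, 0.0, -159.5]
contact_force: [-1.5, -1.7, 5.8]
width: 0.0
grasp_force: 2.6
```

{"name": "step_arm", "arguments": {"commands": [0,0,-4,0,0,0,0,0,0,0]}}

```text
t: 5.08
tool_pos: [0.5252, 0.0226, 0.064]
eef_rot: [-180.0, 0.0, -159.5]
contact_force: [-0.7, -0.4, 5.5]
width: 0.0002
grasp_force: 2.8
```

{"name": "step_arm", "arguments": {"commands": [0,0,-5,0.3,0,0,0,-5,0,0,0,0,-5,0,0,0,0,-5,0,0,0,0,0,0,0]}}

```text
t: 5.7
tool_pos: [0.5327, 0.004, 0.064]
eef_rot: [-180.0, 0.1, -159.5]
contact_force: [-0.1, -1.1, 5.2]
width: -0.0
grasp_force: 2.8
```

```bash
cat > look.py <<'E'
from workcell import r,imaging
import cv2,sys
s=imaging.snapshot("top")
import pickle;pickle.dump(s,open("top.pkl","wb"))
i=s["image"][155:275,225:385]
cv2.imwrite(f"pics/{sys.argv[1]}.png",cv2.resize(i,None,fx=5,fy=5,interpolation=cv2.INTER_CUBIC))
print(r.state()["tool_pos"])
E
python3 look.py t2
```

```text
[0.53265793 0.00405342 0.06404498]
```

View pics/t2.png

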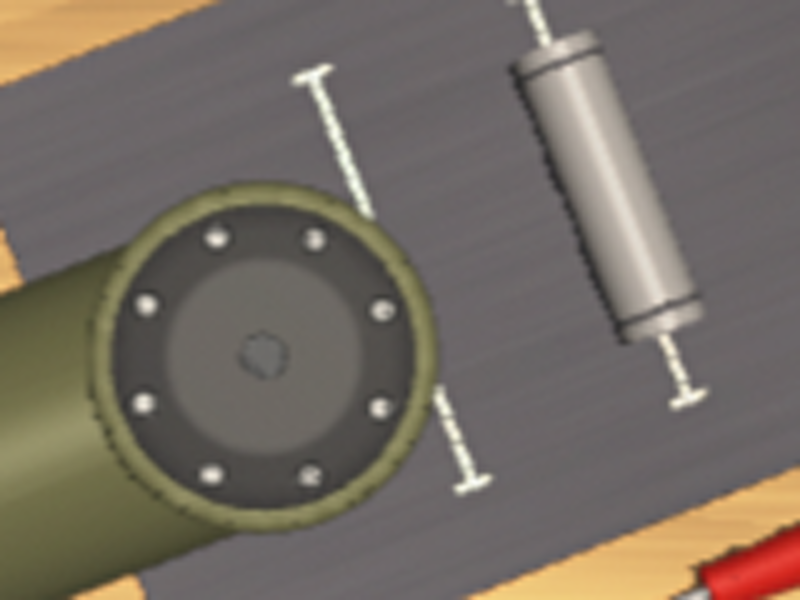

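The top view is now blocked by the arm at (260,350). The tip still presses at 5 N, so I finish the stroke, then step back for the next one.

{"name": "step_arm", "arguments": {"commands": [0,0,-5,0,0,0,0,-5,0,0,0,0,0,0,0]}}

```text
t: 6.12
tool_pos: [0.5362, -0.0053, 0.0636]
eef_rot: [-180.0, 0.1, -159.5]
contact_force: [3.5, 0.5, 5.0]
width: -0.0001
grasp_force: 2.4
```

{"name": "step_arm", "arguments": {"commands": [0,0,0,-6,0,0,0,0,0,0]}}

```text
t: 6.38
tool_pos: [0.5346, -0.0051, 0.0686]
eef_rot: [180.0, -0.1, -159.5]
contact_force: [0.1, -0.4, 0.3]
width: -0.0004
grasp_force: 0.0
```

Run:
```python
from workcell import r,imaging
import cv2
s=imaging.snapshot("scene")
import pickle;pickle.dump(s,open("sc.pkl","wb"))
cv2.imwrite("pics/s2.png",cv2.resize(s["image"][180:300,200:360],None,fx=5,fy=5,interpolation=cv2.INTER_CUBIC))
```

```text
(no output)
```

View pics/s2.png

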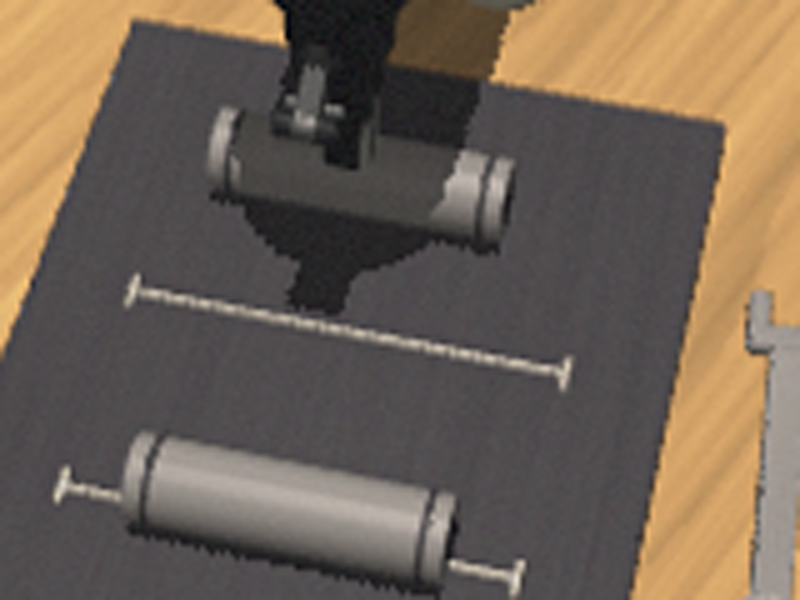

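Run:
```python
import pickle;from h import *
s=pickle.load(open("sc.pkl","rb"));k=dict(o=(200,180))
rep(s,(567,372),(133,291),(504,204),(221,152),**k)
rep(s,(517,578),(63,485),(446,541),(135,483),**k)
```

```text
line mid [ 0.57133458 -0.05650617  0.02      ] len 0.18996134136512252 hd 22.5276485808794
roller [0.53632044 0.0024441  0.038     ] len 0.12699274332850838 hd 22.14425471415855
offset along,across mm -9.756801347378483 67.8669920031885
line mid [ 0.60883195 -0.14914726  0.02      ] len 0.18934137021853845 hd 22.120253416276174
roller [ 0.61114389 -0.14960212  0.038     ] len 0.12727672268495088 hd 23.188172877596884
offset along,across mm 1.9704965823195906 -1.2919462099764811
```

{"name": "step_arm", "arguments": {"commands": [0,0,16,0,0,0,0,0,0,0,0,0,0,6.2,0,0,0,0,0,0]}}

```text
t: 6.92
tool_pos: [0.5302, 0.0096, 0.0639]
eef_rot: [-179.9, 0.1, -159.5]
contact_force: [-1.9, -1.9, 5.5]
width: 0.0001
grasp_force: 3.3
```

{"name": "step_arm", "arguments": {"commands": [0,0,-5,0,0,0,0,-5,0,0,0,0,-5,0,0,0,0,-5,0,0]}}

```text
t: 7.42
tool_pos: [0.5377, -0.0091, 0.0641]
eef_rot: [-179.9, 0.1, -159.5]
contact_force: [1.0, -0.1, 6.3]
width: -0.0
grasp_force: 2.7
```

{"name": "step_arm", "arguments": {"commands": [0,0,-5,0,0,0,0,-5,0,0,0,0,-4,0,0,0,0,0,0,0]}}

```text
t: 7.92
tool_pos: [0.5424, -0.0222, 0.0634]
eef_rot: [-180.0, 0.1, -159.5]
contact_force: [3.7, -0.1, 5.7]
width: 0.0003
grasp_force: 2.7
```

{"name": "step_arm", "arguments": {"commands": [0,0,0,-6.2,0,0,0,0,0,0,0,0,17,0,0,0,0,0,0,0]}}

```text
t: 8.43
tool_pos: [0.5348, -0.005, 0.0685]
eef_rot: [180.0, -0.1, -159.4]
contact_force: [-0.8, -0.3, -0.1]
width: 0.0002
grasp_force: 0.0
```

{"name": "step_arm", "arguments": {"commands": [0,0,0,6.2,0,0,0,0,0,0]}}

```text
t: 8.68
tool_pos: [0.5361, -0.0064, 0.0639]
eef_rot: [-179.9, 0.1, -159.5]
contact_force: [-0.8, -0.4, 6.6]
width: 0.0002
grasp_force: 3.4
```

{"name": "step_arm", "arguments": {"commands": [0,0,-5,0,0,0,0,-5,0,0,0,0,-5,0,0,0,0,-5,0,0]}}

```text
t: 9.18
tool_pos: [0.5436, -0.0251, 0.064]
eef_rot: [-179.9, 0.1, -159.5]
contact_force: [-1.0, 0.7, 5.7]
width: 0.0001
grasp_force: 2.8
```

{"name": "step_arm", "arguments": {"commands": [0,0,-5,0,0,0,0,-5,0,0,0,0,-4,0,0,0,0,0,0,0]}}

```text
t: 9.68
tool_pos: [0.5484, -0.0381, 0.0635]
eef_rot: [-180.0, 0.1, -159.5]
contact_force: [3.6, 0.5, 5.4]
width: -0.0001
grasp_force: 2.7
```

{"name": "step_arm", "arguments": {"commands": [0,0,0,-6.2,0,0,0,0,0,0,0,0,17,0,0,0,0,0,0,0]}}

```text
t: 10.18
tool_pos: [0.5407, -0.0209, 0.0684]
eef_rot: [180.0, -0.1, -159.4]
contact_force: [-0.2, -0.3, 1.1]
width: 0.0003
grasp_force: 0.0
```

Run:
```python
from workcell import r,imaging
import cv2
s=imaging.snapshot("scene")
import pickle;pickle.dump(s,open("sc.pkl","wb"))
cv2.imwrite("pics/s3.png",cv2.resize(s["image"][180:300,200:360],None,fx=5,fy=5,interpolation=cv2.INTER_CUBIC))
```

```text
(no output)
```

View pics/s3.png

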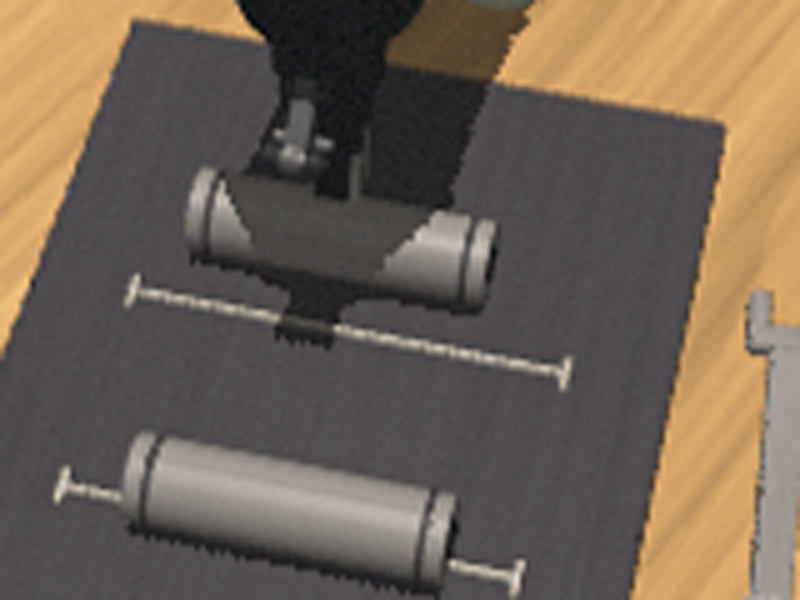

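Run:
```python
import pickle;from h import *
s=pickle.load(open("sc.pkl","rb"));k=dict(o=(200,180))
rep(s,(567,372),(133,291),(486,267),(199,213),**k)
```

```text
line mid [ 0.57133458 -0.05650617  0.02      ] len 0.18996134136512252 hd 22.5276485808794
roller [ 0.54894563 -0.02958158  0.038     ] len 0.1267074417295041 hd 22.096785488557735
offset along,across mm -10.364958391323764 33.44795866182097
```

Each stroke rolls it 17 mm, and about 34 mm remain, so two more strokes.

{"name": "step_arm", "arguments": {"commands": [0,0,0,6.2,0,0,0,0,0,0]}}

```text
t: 10.48
tool_pos: [0.5421, -0.0224, 0.0639]
eef_rot: [-179.9, 0.1, -159.5]
contact_force: [-1.7, -0.5, 6.5]
width: -0.0004
grasp_force: 3.3
```

{"name": "step_arm", "arguments": {"commands": [0,0,-5,0,0,0,0,-5,0,0,0,0,-5,0,0,0,0,-5,0,0]}}

```text
t: 10.98
tool_pos: [0.5496, -0.0411, 0.064]
eef_rot: [-179.9, 0.1, -159.5]
contact_force: [0.7, 0.8, 5.7]
width: 0.0001
grasp_force: 2.7
```

{"name": "step_arm", "arguments": {"commands": [0,0,-5,0,0,0,0,-5,0,0,0,0,-4,0,0,0,0,0,0,0]}}

```text
t: 11.48
tool_pos: [0.5544, -0.0541, 0.0635]
eef_rot: [-180.0, 0.1, -159.5]
contact_force: [4.1, 0.0, 5.3]
width: -0.0003
grasp_force: 2.7
```

{"name": "step_arm", "arguments": {"commands": [0,0,0,-6.2,0,0,0,0,0,0,0,0,17,0,0,0,0,0,0,0]}}

```text
t: 11.98
tool_pos: [0.5467, -0.0369, 0.0684]
eef_rot: [180.0, -0.1, -159.4]
contact_force: [0.2, -0.4, 0.9]
width: 0.0001
grasp_force: 0.0
```

{"name": "step_arm", "arguments": {"commands": [0,0,0,6.2,0,0,0,0,0,0]}}

```text
t: 12.22
tool_pos: [0.548, -0.0383, 0.0639]
eef_rot: [-179.9, 0.1, -159.5]
contact_force: [-2.1, -0.2, 6.2]
width: -0.0001
grasp_force: 3.3
```

{"name": "step_arm", "arguments": {"commands": [0,0,-5,0,0,0,0,-5,0,0,0,0,-5,0,0,0,0,-5,0,0]}}

```text
t: 12.72
tool_pos: [0.5555, -0.057, 0.064]
eef_rot: [-179.9, 0.1, -159.5]
contact_force: [0.0, 0.5, 5.5]
width: 0.0001
grasp_force: 2.7
```

{"name": "step_arm", "arguments": {"commands": [0,0,-5,0,0,0,0,-5,0,0,0,0,-3,0,0,0,0,0,0,0]}}

```text
t: 13.22
tool_pos: [0.5601, -0.069, 0.0636]
eef_rot: [-180.0, 0.1, -159.5]
contact_force: [3.1, 1.7, 5.7]
width: -0.0003
grasp_force: 2.7
```

{"name": "step_arm", "arguments": {"commands": [0,0,0,-6.2,0,0,0,0,-40,0,0,0,0,-50,0,0,0,0,0,0]}}

```text
t: 13.72
tool_pos: [0.5602, -0.069, 0.1631]
eef_rot: [-179.9, 0.3, -159.5]
contact_force: [-0.5, 0.1, -0.2]
width: -0.0002
grasp_force: 0.0
```

{"name": "step_arm", "arguments": {"commands": [0,50,30,0,0,0,50,30,0,0,0,50,30,0,0,0,0,0,0,0]}}

```text
t: 14.22
tool_pos: [0.3844, -0.0368, 0.1597]
eef_rot: [179.9, 0.3, -159.4]
contact_force: [0.4, 0.6, -1.2]
width: 0.0002
grasp_force: 0.0
```

```bash
python3 look.py t3
```

```text
[ 0.38570268 -0.03684591  0.15918299]
```

View pics/t3.png

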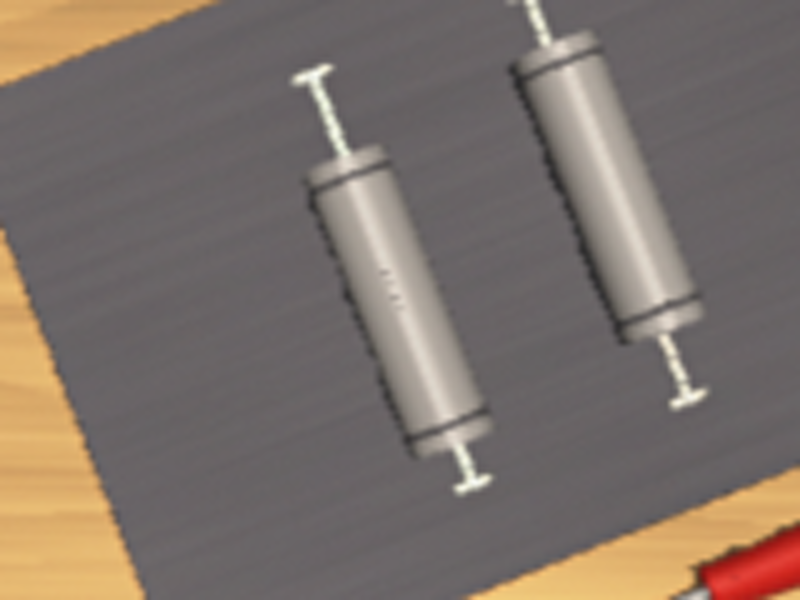

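Run:
```python
import pickle;from h import *
s=pickle.load(open("top.pkl","rb"))
rep(s,(314,76),(473,484),(347,160),(453,442))
rep(s,(525,2),(687,400),(556,47),(663,326))
```

```text
line mid [ 0.56890762 -0.05756778  0.02      ] len 0.18913934700316398 hd 21.947628217685732
roller [ 0.55917984 -0.05940185  0.038     ] len 0.12800505482097596 hd 21.25704914103586
offset along,across mm -9.708263531882078 1.9346918993121873
line mid [ 0.60439591 -0.14920119  0.02      ] len 0.18593215556515416 hd 22.608463738298262
roller [ 0.60923266 -0.14818202  0.038     ] len 0.12734308953231532 hd 21.43107204048034
offset along,across mm 4.8568635435957335 -0.9185524013306924
```

Run:
```python
from workcell import r,imaging
import cv2
s=imaging.snapshot("scene")
import pickle;pickle.dump(s,open("sc.pkl","wb"))
cv2.imwrite("pics/s4.png",cv2.resize(s["image"][180:300,200:360],None,fx=5,fy=5,interpolation=cv2.INTER_CUBIC))
```

```text
(no output)
```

View pics/s4.png

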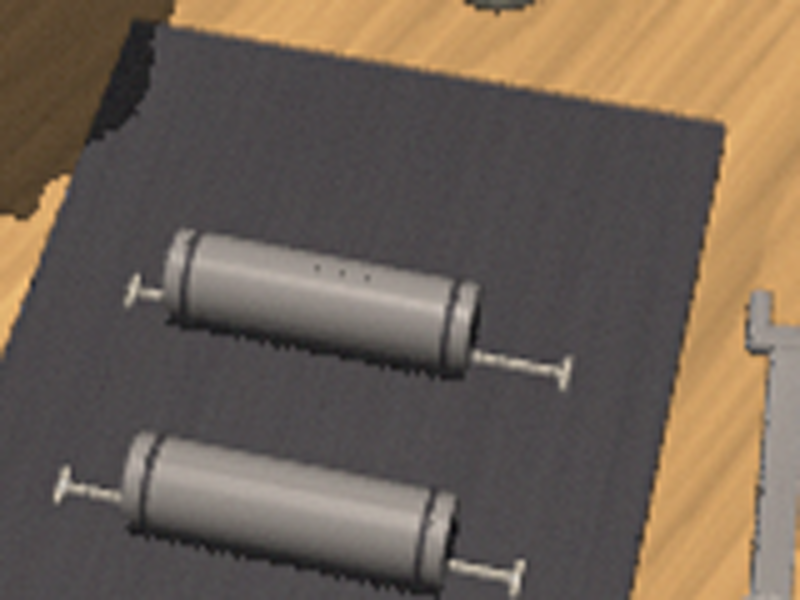

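Run:
```python
import pickle;from h import *
s=pickle.load(open("sc.pkl","rb"));k=dict(o=(200,180))
rep(s,(567,372),(133,291),(471,331),(175,276),**k)
rep(s,(517,578),(63,485),(446,541),(135,483),**k)
```

```text
line mid [ 0.57133458 -0.05650617  0.02      ] len 0.18996134136512252 hd 22.5276485808794
roller [ 0.56176814 -0.06100775  0.038     ] len 0.12829803174316468 hd 22.49931683694444
offset along,across mm -10.561155953646429 -0.4929031269111752
line mid [ 0.60883195 -0.14914726  0.02      ] len 0.18934137021853845 hd 22.120253416276174
roller [ 0.61114389 -0.14960212  0.038     ] len 0.12727672268495088 hd 23.188172877596884
offset along,across mm 1.9704965823195906 -1.2919462099764811
```

The two cameras put the roller within about 1–2 mm of the line, parallel to it and inside the ticks. The arm is clear, so I hand in.

```bash
python3 -c "
from workcell import ticket
print(ticket.job_done())"
```

```text
the job is handed in; nothing more can be done
None
```

The stray roller was rolled onto the empty scribed line and the job is handed in: it lies within about 2 mm of the line, within about 1° of parallel and between the ticks, with the set roller still on its own line.

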